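# Find and seat the rocking cap on the pilot valve block

## Task

One of the four identical round caps on the valve block is not fully home: it rocks when pressed near its rim. Press lightly near the rims with closed fingertips until you find the cap that rocks, then press that cap firmly down at its centre until it is fully home on its stem, and let go. Never push a sound cap down near its stop, lift nothing, and leave the spare parts around the block where they stand.

Things in the scene. Friction and masses are not known exactly. Their poses are not given: they have to be found in the camera images.
- cap_a: One of four identical flat-topped aluminium caps, 64 mm across, 18 mm thick, each on a 38 mm steel stem standing out of the valve block. Origin: centre of the cap's top face; z its own upward axis. Stems differ in length: tops stand 90 to 98 mm above the work surface, so height does not show which cap is loose. Any place may hold the loose one. Springs: see block_top.
- cap_b: Identical cap, same origin and axes as cap_a.
- cap_c: Identical cap, same origin and axes as cap_a.
- cap_d: Identical cap, same origin and axes as cap_a.
- block_top (a point): Centre of the block's top face, 50 mm up. A sound cap, pressed anywhere on its top, goes straight down with its stem on a return spring without tipping (1.8 N to start, 0.6 N more per mm, stop at 14 mm) and comes back up. The loose cap has the same spring, but pressed 10 mm or more off its centre it also tips, in any direction, up to 0.12 rad (7 degrees) under 0.5 to 2 N, and levels when let go.
- block_mid (a point): Inside the block, 25 mm up. Seating the loose cap: pressed at its centre it goes down the 14 mm of spring to the stop, then at about 12 N slides 4 mm further on to its stem and stays on it; let go, it rises 14 mm with the stem, ends 4 mm lower than it began and no longer tips. The judge's points rocking_cap and sound_cap_1 to 3 are the top centres of the loose cap and of the other three; their poses are not given.
- block: Dark steel valve block, fixed: foot 250 x 250 x 12 mm, body 220 x 220 mm, top face 50 mm above the work surface. Origin: centre of its underside. The four cap stems stand at x = +-52.5 mm, y = +-52.5 mm in its frame, 105 mm apart. Gland rings round the stems, 50 mm across, rise 3 mm above its top.
- plunger: Loose brass pilot valve plunger standing upright, 34 mm across the foot, 98 mm high; origin: centre of its underside. Bystander.
- bushing: Loose bronze bushing, 50 mm across, 35 mm high, standing on end; origin: centre of its underside. Bystander.
- flyball: Loose black cast-iron flyball weight, 72 mm across, 80 mm high; origin: centre of its underside. Bystander.
- gauge: Loose chrome dial gauge lying on its back, 58 mm across, 21 mm high, with an 8 mm stem reaching 62 mm from its centre along its own x; origin: centre of its underside. Bystander.

How it is judged:
On the way:
1. the loose cap is found: it tips by more than 0.04 rad under a press near its rim (angle between rocking_cap's own z axis and vertical above 0.04 rad), for 0.1 s.
At the end, for the whole second after the job is handed in: The cap that rocked rests level (within 0.03 rad), seated 3 to 5.5 mm lower than it began; the other three caps are back within 1.5 mm of where they were, and the four spare parts are within 15 mm of where they stood (distance of rocking_cap from where it was at the start of the episode between 0.003 and 0.0055 m and angle between rocking_cap's own z axis and vertical below 0.03 rad and distance of each of sound_cap_1, sound_cap_2, sound_cap_3 from where it was at the start of the episode below 0.0015 m and distance of each of plunger, bushing, flyball, gauge from where it was at the start of the episode below 0.015 m); the robot touches nothing.
It fails at once if a sound cap is pushed more than 10.5 mm down, near its stop (distance of any of sound_cap_1, sound_cap_2, sound_cap_3 from where it was at the start of the episode above 0.0105 m).
It fails at once if a spare part is moved, lifted or knocked by more than 15 mm (distance of any of plunger, bushing, flyball, gauge from where it was at the start of the episode above 0.015 m).
It also fails if it takes over 58 s, if anything falls off the work surface, if the arm or the gripper's body presses on something with over 40 N, if the wrist force passes 120 N, or if a joint passes its speed limit or range.

## Robot

A 7-joint arm with a two-finger parallel gripper is mounted at the origin on the work surface. World frame = base frame: x ahead of the robot, y to its left, z up, the work surface at z = 0. Lengths are in m, angles in rad, forces in N, time in s.
With the tool pointing down it reaches from about 0.4 to 0.85 m from the base axis. Payload 4.5 kg.
Tool frame: the origin (TCP) lies at the very end of the fingers, on their centre line; the grasp point (between the pads) lies 19 mm behind it; z points along the fingers, x is the direction in which the jaws open and shut, and the axes are right-handed (so a half turn about z gives the same grasp; the last joint's range is limited). The gripper opens to 88 mm and grips with 3 to 60 N. Pads are 18 mm wide; open, the fingers measure 123 mm over their backs; the gripper's body (75 mm by 187 mm) begins 45 mm behind the grasp point.
Start: joints at [1.237, 0.689, -0.195, 1.565, 0.157, 0.902, -0.215], TCP at [0.225, -0.583, 0.239] pointing down, gripper open.
Joint ranges: [-3.01, 3.01], [-0.46, 2.08], [-1.47, 1.51], [0.13, 2.56], [-1, 4.14], [0.04, 2.09], [-2.66, 2.66]. Speed limits (rad/s): [2.57, 2.57, 3.14, 3.14, 3.14, 3.14, 3.14].

## Interface

Orientations are given as a 3x3 rotation matrix whose columns are the frame's x, y, z axes.
In Python, from station import manip gives the robot as it stands.
- The arm moves only by the tool send_rows, never from a script. Its argument "increments" is a list that holds one entry, the list of rows, each a list of 4 numbers: the shift along the tool's x, y, z in cm, then the turn about the tool's z in degrees. A call has 1 to 8 rows; each row is the pose to reach, as a shift and turn from the pose measured when the call began, along the tool's axes at that moment; what a row does not reach only later rows make up. A row lasts 1/12 s, in which the tool goes at most 41.7 mm and 7.16 degrees, less where a joint would pass 70% of its speed; a pose out of reach is approached as far as the arm can. A call with a gripper value outside its range is refused whole. "grip" is the finger opening in cm, from 0 to 8.81, set as the call begins (left out, the last holds). The fingers move at their own pace and stop on an object; "squeeze" is the grip in N (left out, the last holds). Time passes only in rows, so rows that repeat a pose let the fingers close. It gives the time, the measured TCP pose, the force and the opening at its end, in the units of the state.
- manip.observe(): the state, without advancing time (a new reading comes with each control period).
- manip.grab_frame(name): name is "scene" or "top" or "wrist"; returns a dict with "pixels" (480x640x3 uint8, blue, green, red), "fx", "fy", "cx", "cy" (pixels), "D" ([k1, k2, p1, p2, k3] as OpenCV has them; the pictures are not rectified), "T" (4x4, takes a point from camera to world coordinates). Camera axes: x right, y up, looking along -z (the intrinsics and any distortion apply to the point x, -y, -z); pixel columns grow to the right and rows downward; lengths in m; the calibration is good to about 2 mm. A picture is of the moment at which its call begins. There is no depth.
- manip.close_job(): hands the job in, once; it reports no verdict.
The state is a dict: "t": time; "joint_pos": joint angles; "qvel": joint speeds; "joint_torque": joint torques, N m; "eef_pos": TCP position; "tool_rot": TCP orientation; "force": force on the tool from outside, world axes, zero at the start; "wrist_torque": the same for the moment, N m; "gripper_width": finger opening in m.
Only numpy, scipy, OpenCV 4.12 (cv2) and the standard library are available. Lean on these libraries where they do the work, as an engineer would, in place of code of your own. Each camera call takes 0.05 s, during which the arm holds its last target.

## Working session

There is one attempt and no reset: what is moved stays moved. The work goes in short steps, Python scripts to look and compute and a tool call to move; the robot and the scene stay as the last step left them, time stands still between calls to the robot, and variables do not carry over. Pictures are saved under pics/ and viewed, and the job is handed in when it is done.

Besides the shell and the picture viewer there is one more tool, called after "Call:" as a command line: name --argument value ..., lists and objects as JSON in quotes. send_rows: Moves the arm, as the interface text tells. Its arguments: {"type":"object","properties":{"increments":{"type":"array","items":{"type":"array","items":{"type":"array","items":{"type":"number"}}}},"grip":{"type":"number"},"squeeze":{"type":"number"}},"required":["increments"]}

```bash
mkdir -p pics
python3 - <<'E'
from station import manip
import cv2
s=manip.observe(); print(s['t'],s['eef_pos'],s['tool_rot'],s['force'],s['gripper_width'])
for n in ['scene','top']:
    f=manip.grab_frame(n); cv2.imwrite(f'pics/{n}0.png',f['pixels']); print(n,f['fx'],f['fy'],f['cx'],f['cy'],f['D'],f['T'])
E
```

```text
0.0 [ 0.2244672  -0.58260579  0.23791188] [[ 3.59648613e-01 -9.33087495e-01 -7.75804312e-04]
 [-9.33085989e-01 -3.59649430e-01  1.68081988e-03]
 [-1.84736959e-03  1.19387593e-04 -9.99998286e-01]] [ 0.86767     1.03730671 -0.64970951] 0.08821513625235623
scene 451.82252972236535 451.82252972236535 317.30198264251356 238.06803178007019 [-0.05488194  0.          0.          0.          0.        ] [[ 0.64848716 -0.52788874  0.54845044  1.03310171]
 [ 0.76099979  0.46712212 -0.4501958  -0.31983073]
 [-0.01854003  0.70931686  0.70464591  0.63173176]
 [ 0.          0.          0.          1.        ]]
top 443.63777253450587 443.63777253450587 326.0968105872879 235.28038782052553 [-0.06278607  0.          0.          0.          0.        ] [[ 0.00258962  0.9904978  -0.13750416  0.52090018]
 [-0.99992969  0.004156    0.01110565  0.02524675]
 [ 0.01157159  0.13746573  0.99043893  0.72823555]
 [ 0.          0.          0.          1.        ]]
```

View pics/scene0.png

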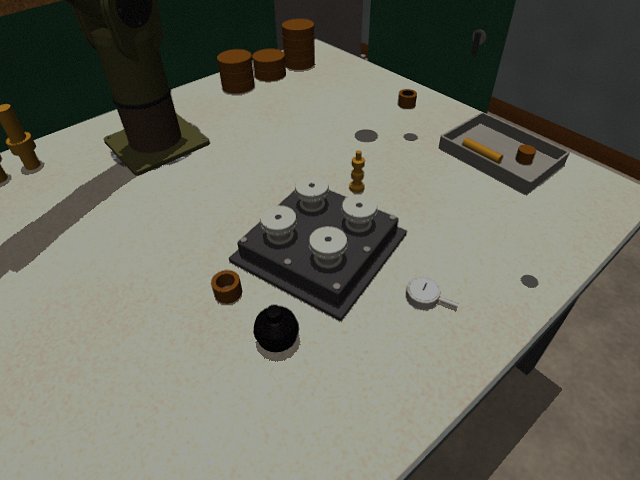

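View pics/top0.png

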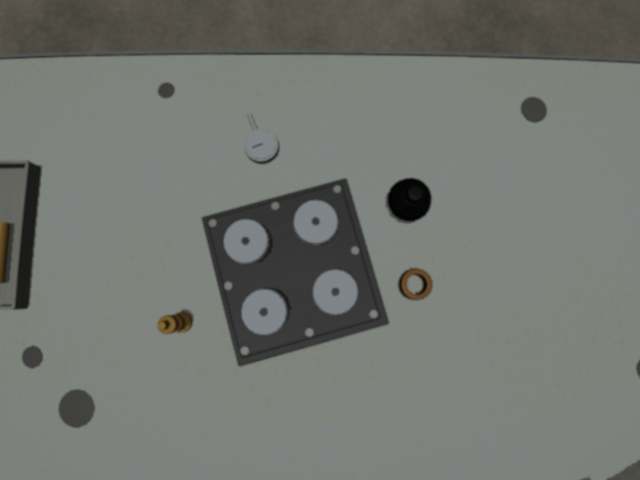

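```bash
cat > h.py <<'E'
from station import manip
import cv2, numpy as np
def ray(f,uv):
    K=np.array([[f['fx'],0,f['cx']],[0,f['fy'],f['cy']],[0,0,1]])
    p=cv2.undistortPoints(np.array([[uv]],float),K,np.array(f['D'],float)).ravel()
    T=np.array(f['T']); d=T[:3,:3]@np.array([p[0],-p[1],-1.]); return T[:3,3],d
def atz(f,uv,z):
    o,d=ray(f,uv); return o+d*(z-o[2])/d[2]
def tri(f,u,g,v):
    A=[];b=[]
    M=np.zeros((3,3));c=np.zeros(3);
    rs=[ray(f,u),ray(g,v)]
    for o,d in rs:
        d=d/np.linalg.norm(d);P=np.eye(3)-np.outer(d,d);M+=P;c+=P@o
    x=np.linalg.solve(M,c)
    return x
def save(name,img): cv2.imwrite(f'pics/{name}.png',img)
def proj(f,p):
    T=np.array(f['T']); q=T[:3,:3].T@(np.asarray(p,float)-T[:3,3])
    K=np.array([[f['fx'],0,f['cx']],[0,f['fy'],f['cy']],[0,0,1]])
    return cv2.projectPoints(np.array([[q[0],-q[1],-q[2]]]),np.zeros(3),np.zeros(3),K,np.array(f['D'],float))[0].ravel()
E
python3 - <<'E'
from h import *
f=manip.grab_frame('top');g=manip.grab_frame('scene')
save('topc',cv2.resize(f['pixels'][165:375,190:400],None,fx=2.8,fy=2.8,interpolation=cv2.INTER_CUBIC))
save('scec',cv2.resize(g['pixels'][160:290,240:400],None,fx=4.5,fy=4.5,interpolation=cv2.INTER_CUBIC))
E
```

```text
(no output)
```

View pics/topc.png

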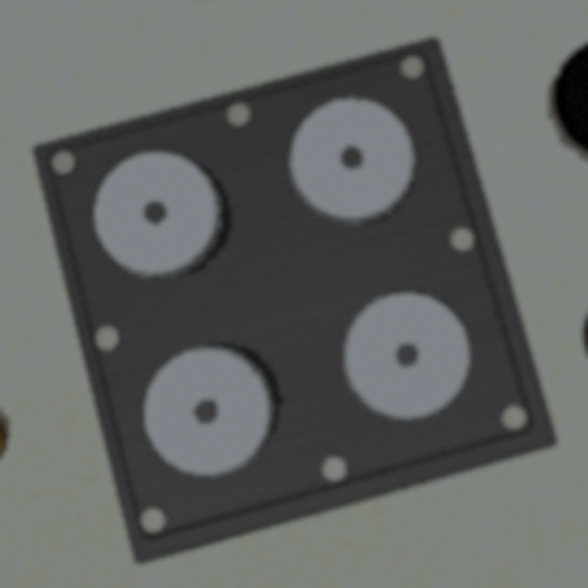

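View pics/scec.png

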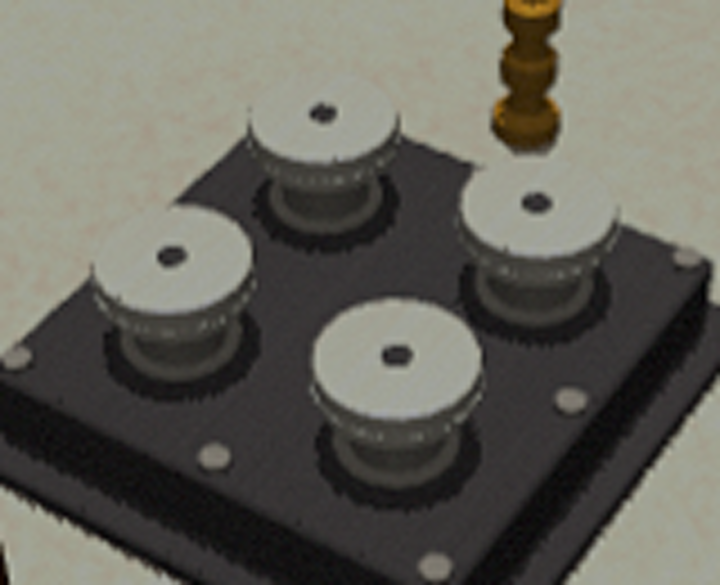

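Run:
```python
from h import *
f=manip.grab_frame('top');g=manip.grab_frame('scene')
top=np.array([(155,212),(352,157),(407,355),(206,411)])/2.8+[190,165]-0.3
sc=np.array([(537,202),(397,355),(172,256),(323,113)])/4.5+[240,160]-0.4
P=[]
for a,b in zip(top,sc):
    p=tri(f,a,g,b); P.append(p); print(np.round(p,4), np.round(atz(f,a,.094),4),np.round(atz(g,b,.094),4))
P=np.array(P)
for i in range(4): print(np.linalg.norm(P[i]-P[(i+1)%4]))
Q=np.array([atz(f,a,P[i][2]) for i,a in enumerate(top)])
print('centre',P.mean(0)); d=P[1]-P[0]; print('dir01',d,np.degrees(np.arctan2(d[1],d[0])))
for n,uv,z in [('plunger',(168,324),.098),('bush',(416,284),.035),('fly',(410,200),.04),('gauge',(262,146),.02)]: print(n,atz(f,uv,z))
R=np.array(manip.observe()['tool_rot']); print(np.degrees(np.arctan2(R[1,0],R[0,0])), manip.observe()['t'])
```

```text
[0.6008 0.1346 0.0965] [0.601  0.1349 0.094 ] [0.5988 0.1369 0.094 ]
[0.6296 0.0338 0.0975] [0.6301 0.0337 0.094 ] [0.6271 0.0364 0.094 ]
[0.5284 0.0052 0.096 ] [0.5284 0.0052 0.094 ] [0.5265 0.0064 0.094 ]
[0.5002 0.1062 0.0979] [0.5    0.1066 0.094 ] [0.4964 0.1095 0.094 ]
0.10483400553300583
0.10523175649499723
0.10484639772074074
0.10450425092384413
centre [0.56474475 0.0699677  0.09697124]
dir01 [ 0.02889108 -0.10076937  0.00100407] -74.00214030537785
plunger [0.481661   0.23992014 0.098     ]
bush [ 0.54086271 -0.12323709  0.035     ]
fly [ 0.67370093 -0.11587469  0.04      ]
gauge [0.76857611 0.12422261 0.02      ]
-68.93035120592708 0.3
```

```bash
cat >> h.py <<'E'
C=np.array([[.6008,.1346],[.6296,.0338],[.5284,.0052],[.5002,.1062]])
bx=np.array([np.cos(np.radians(16)),np.sin(np.radians(16))]); by=np.array([-bx[1],bx[0]])
def to(x,y,z,ang=-74):
    s=manip.observe();R=np.array(s['tool_rot']);p=np.array(s['eef_pos'])
    d=R.T@(np.array([x,y,z])-p)*100
    a=np.degrees(np.arctan2(R[1,0],R[0,0])); print('t',round(s['t'],2),'pos',p.round(4),'F',np.round(s['force'],2),'M',np.round(s['wrist_torque'],3),'cmd cm',d.round(2),'turn',round(a-ang,2))
def tocap(i,off,z,offy=0):
    c=C[i]+off*bx+offy*by; to(c[0],c[1],z)
E
python3 -c "
from h import *
tocap(2,-.025,.13)"
```

```text
t 0.3 pos [ 0.2246 -0.583   0.2385] F [-0.72  0.03  0.09] M [ 0.049 -0.    -0.034] cmd cm [-44.19 -47.    10.87] turn 5.07
```

Call:
send_rows --increments '[[[-2.5, -2.7, 0, 2], [-5, -5.4, 0, 5], [-7.7, -8.2, 0, 5], [-10.4, -11, 0, 5], [-13, -13.9, 0, 5], [-15.8, -16.8, 0, 5], [-18.5, -19.7, 0, 5], [-21, -22.3, 0, 5]]]' --grip 0 --squeeze 20

```text
t: 0.97
eef_pos: [0.3582, -0.3047, 0.2388]
tool_rot: [[0.278, -0.961, 0.0], [-0.961, -0.278, 0.001], [-0.001, -0.001, -1.0]]
force: [1.2, -0.1, 0.3]
gripper_width: 0.037
```

```bash
python3 -c "
from h import *
tocap(2,-.025,.13)
print(manip.observe()['gripper_width'])"
```

```text
t 0.97 pos [ 0.3582 -0.3047  0.2388] F [ 1.18 -0.12  0.35] M [ 0.032 -0.016  0.038] cmd cm [-25.04 -22.45  10.9 ] turn 0.12
0.036989107795766626
```

Call:
send_rows --increments '[[[-3, -2.7, 1, 0], [-6, -5.4, 2, 0], [-9, -8.1, 3.5, 0], [-12, -10.8, 5, 0], [-15, -13.5, 6.5, 0], [-18, -16.1, 8, 0], [-21, -18.8, 9, 0], [-23.5, -21.1, 9.5, 0]]]'

```text
t: 1.63
eef_pos: [0.4956, -0.0183, 0.1429]
tool_rot: [[0.278, -0.961, -0.001], [-0.961, -0.278, 0.0], [-0.001, 0.001, -1.0]]
force: [0.8, -1.0, -1.4]
gripper_width: 0.0005
```

```bash
python3 -c "
from h import *
tocap(2,-.025,.11)
print(manip.observe()['gripper_width'])
f=manip.grab_frame('wrist');save('w1',f['pixels'])"
```

```text
t 1.63 pos [ 0.4956 -0.0183  0.1429] F [ 0.85 -0.96 -1.38] M [-0.021 -0.056 -0.006] cmd cm [-1.35 -1.31  3.29] turn 0.13
0.0005254290084075535
```

View pics/w1.png

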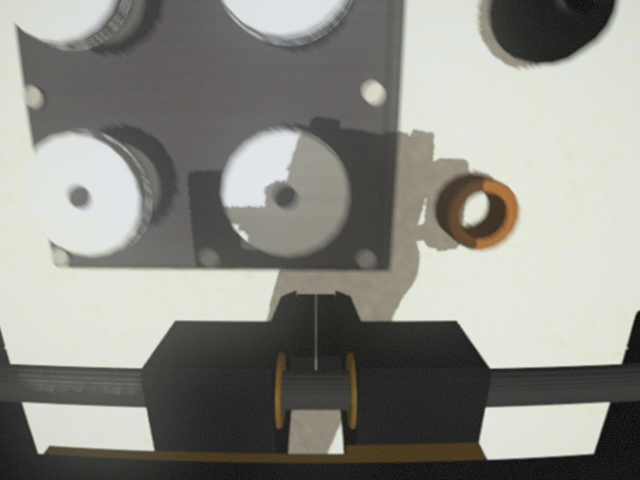

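Call:
send_rows --increments '[[[-0.6, -0.6, 1, 0], [-1.35, -1.3, 3, 0], [-1.35, -1.3, 4.0, 0], [-1.35, -1.3, 4.5, 0], [-1.35, -1.3, 4.5, 0]]]'

```text
t: 2.1
eef_pos: [0.508, 0.0085, 0.0968]
tool_rot: [[0.289, -0.957, 0.002], [-0.957, -0.289, 0.007], [-0.007, -0.004, -1.0]]
force: [0.2, -0.4, 0.6]
gripper_width: 0.0005
```

```bash
cat >> h.py <<'E'
def avg(n=6,name=None,cam='wrist'):
    F=[];M=[];z=[]
    for i in range(n):
        f=manip.grab_frame(cam)
        s=manip.observe();F.append(s['force']);M.append(s['wrist_torque']);z.append(s['eef_pos'][2])
    if name: save(name,f['pixels'])
    print('F',np.mean(F,0).round(2),'sd',np.std(F,0).round(2),'M',np.mean(M,0).round(3),'z',np.round(z[-1],4))
    return f
E
python3 -c "
from h import *
avg(4,'w2')
tocap(2,-.025,.091)"
```

```text
F [0.46 0.27 0.32] sd [0.74 0.46 0.29] M [-0.007  0.001 -0.022] z 0.0984
t 2.3 pos [0.5095 0.0087 0.0984] F [1.58 0.25 0.14] M [ 0.032  0.002 -0.034] cmd cm [0.85 0.79 0.73] turn 0.79
```

Call:
send_rows --increments '[[[0.85, 0.8, 0.0, 0.8], [0.85, 0.8, 0.0, 0.8], [0.85, 0.8, 0.2, 0.8], [0.85, 0.8, 0.4, 0.8], [0.85, 0.8, 0.4, 0.8], [0.85, 0.8, 0.4, 0.8]]]'

```text
t: 2.8
eef_pos: [0.5042, -0.0015, 0.0941]
tool_rot: [[0.276, -0.961, 0.006], [-0.961, -0.276, 0.008], [-0.006, -0.008, -1.0]]
force: [0.1, -0.6, 0.1]
gripper_width: 0.0001
```

```bash
python3 -c "
from h import *
avg(6,'w3')
tocap(2,-.025,.091)"
```

```text
F [-0.13 -0.18  0.5 ] sd [0.43 0.43 0.34] M [ 0.001  0.035 -0.013] z 0.0943
t 3.1 pos [ 0.5043 -0.0016  0.0943] F [-0.7  -0.01  0.7 ] M [ 0.001  0.024 -0.012] cmd cm [ 0.02 -0.    0.33] turn 0.01
```

View pics/w3.png

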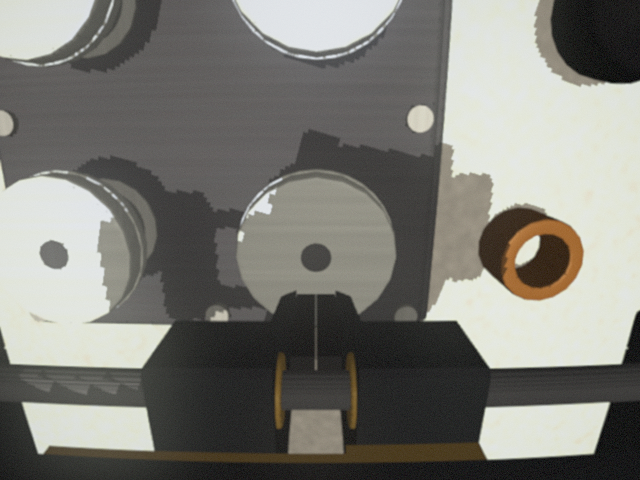

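Call:
send_rows --increments '[[[0, 0, 0.1, 0], [0, 0, 0.2, 0], [0, 0, 0.3, 0], [0, 0, 0.3, 0], [0, 0, 0.3, 0]]]'

```text
t: 3.52
eef_pos: [0.5042, -0.0016, 0.0913]
tool_rot: [[0.276, -0.961, 0.006], [-0.961, -0.276, 0.008], [-0.006, -0.008, -1.0]]
force: [-0.3, -0.6, 1.5]
gripper_width: 0.0003
```

```bash
python3 -c "
from h import *
avg(6,'w4')
tocap(2,-.025,.088)"
```

```text
F [-0.25 -0.02  1.2 ] sd [0.5  0.34 0.16] M [-0.027  0.106  0.003] z 0.0913
t 3.82 pos [ 0.5042 -0.0015  0.0913] F [ 0.07 -0.01  1.47] M [-0.061  0.15  -0.051] cmd cm [ 0.02 -0.01  0.33] turn 0.01
```

View pics/w4.png

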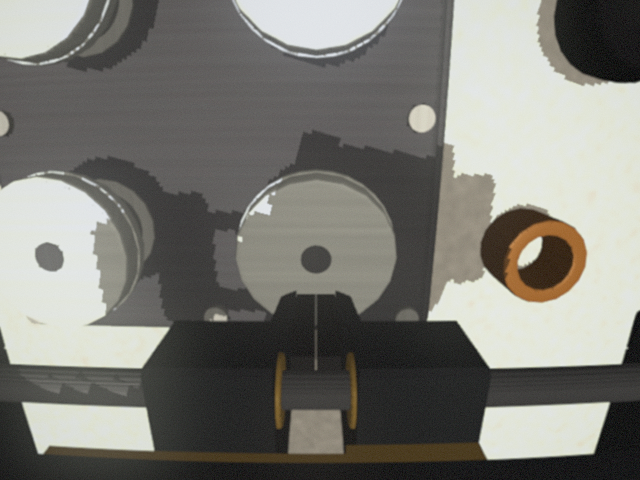

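Call:
send_rows --increments '[[[0, 0, 0.1, 0], [0, 0, 0.2, 0], [0, 0, 0.3, 0], [0, 0, 0.3, 0], [0, 0, 0.3, 0]]]'

```text
t: 4.23
eef_pos: [0.5042, -0.0016, 0.0883]
tool_rot: [[0.276, -0.961, 0.006], [-0.961, -0.276, 0.008], [-0.006, -0.008, -1.0]]
force: [-0.9, 0.0, 2.3]
gripper_width: 0.0005
```

```bash
python3 -c "
from h import *
avg(6,'w5')
tocap(2,-.025,.088)
a=cv2.imread('pics/w3.png')[150:330,220:420];b=cv2.imread('pics/w5.png')[150:330,220:420]
save('cmp1',cv2.resize(np.hstack([a,b]),None,fx=2,fy=2))"
```

```text
F [-1.23 -0.27  3.03] sd [0.43 0.43 0.58] M [-0.036  0.218 -0.02 ] z 0.0884
t 4.53 pos [ 0.5043 -0.0016  0.0884] F [-1.37 -0.54  2.32] M [-0.056  0.23   0.026] cmd cm [ 0.02 -0.01  0.04] turn 0.01
```

View pics/cmp1.png

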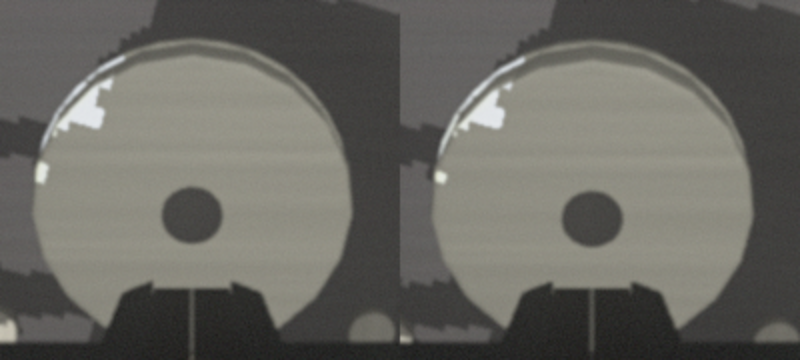

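```bash
python3 -c "
from h import *
g=manip.grab_frame('scene')
a=cv2.imread('pics/scene0.png')[190:260,255:305];b=g['pixels'][190:260,255:305]
save('cmp2',cv2.resize(np.hstack([a,b]),None,fx=7,fy=7,interpolation=cv2.INTER_CUBIC))
w=[cv2.imread(f'pics/w{i}.png')[150:330,220:420] for i in (2,3,4,5)]
save('cmp3',cv2.resize(np.hstack(w),None,fx=1,fy=1))
"
```

```text
(no output)
```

View pics/cmp2.png

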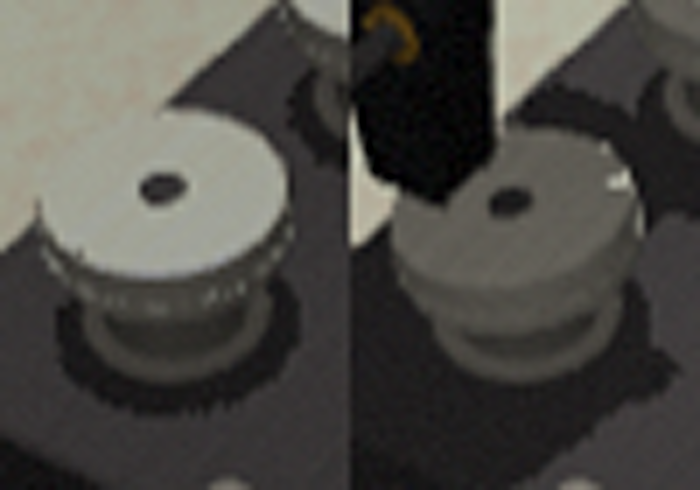

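View pics/cmp3.png

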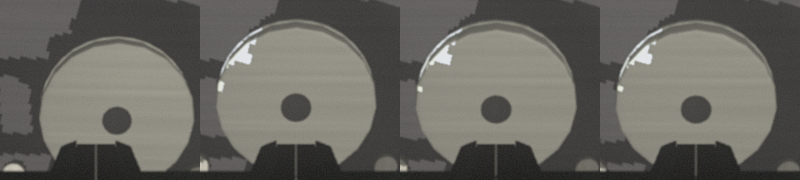

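```bash
cat >> h.py <<'E'
from scipy.optimize import least_squares
def fitcap(f,seed,exclude=None,dbg=None,z0=.09,c0=None):
    """segment top face by flood fill from seed pixel, fit r=32mm circle; returns centre,tilt"""
    img=cv2.GaussianBlur(f['pixels'],(3,3),0)
    return img
E
python3 -c "
from h import *
f=manip.grab_frame('wrist')
np.savez('w5.npz',**{k:np.array(v) for k,v in f.items()})
print(np.array(f['T']).round(4), f['fx'],f['cx'],f['cy'],f['D'])
save('w5c',cv2.resize(f['pixels'][160:330,225:405],None,fx=4.2,fy=3.5,interpolation=cv2.INTER_CUBIC))
print(f['pixels'][180:262:3,316].mean(1).astype(int)); print(f['pixels'][165:185,316].mean(1).astype(int))
print(f['pixels'][230,230:245].mean(1).astype(int),f['pixels'][230,388:402].mean(1).astype(int))
"
```

```text
[[ 0.275   0.9216  0.274   0.5766]
 [-0.9614  0.2655  0.0718  0.0176]
 [-0.0066 -0.2832  0.959   0.2345]
 [ 0.      0.      0.      1.    ]] 392.84015960428 315.4381337091371 242.409378923399 [-0.07237499  0.          0.          0.          0.        ]
[134 146 139 143 142 140 144 137 140 143 142 141 142 143 143 139 142 141
 141 138 137 137  81  70  71  69  69  67]
[ 64  62  62  72  80  99 116 115 102  97  95  97 100 100 115 134 144 146
 146 140]
[ 73  70  66  69  67  66  65  72  85 105 121 128 137 136 142] [145 144 143 131 111  88  66  63  63  59  62  62  65  59]
```

View pics/w5c.png

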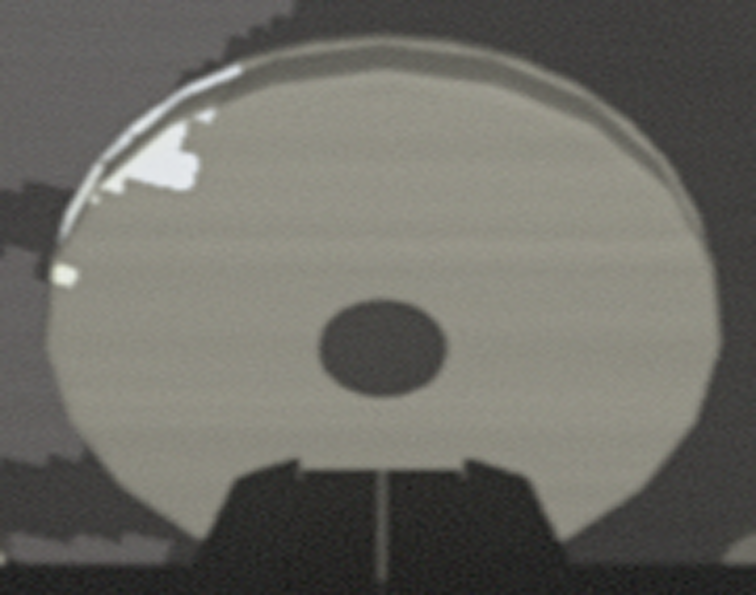

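```bash
cat >> h.py <<'E'
def fitpts(f,pts,z0=.09,c0=(.53,.005)):
    T=np.array(f['T']);K=np.array([[f['fx'],0,f['cx']],[0,f['fy'],f['cy']],[0,0,1]])
    und=cv2.undistortPoints(np.array(pts,float)[:,None],K,np.array(f['D'],float))[:,0]
    D=np.c_[und[:,0],-und[:,1],-np.ones(len(und))]@T[:3,:3].T;o=T[:3,3]
    def res(q,tilt=True):
        c=q[:3];n=np.array([q[3],q[4],1.]);n/=np.linalg.norm(n)
        s=((c-o)@n)/(D@n);X=o+D*s[:,None]
        return (np.linalg.norm(X-c,axis=1)-.032)*1000
    r=least_squares(res,[c0[0],c0[1],z0,0,0],x_scale=[.01,.01,.01,.1,.1],loss='soft_l1',f_scale=.3)
    q=r.x;Jc=np.linalg.inv(r.jac.T@r.jac)*np.mean(r.fun**2)
    print('c',q[:3].round(4),'normal x,y',q[3:].round(3),'along bx',round(q[3:]@bx,3),'by',round(q[3:]@by,3),'rms mm',np.sqrt(np.mean(res(q)**2)).round(2),'sd',np.sqrt(np.diag(Jc)).round(4))
E
python3 -c "
from h import *
f=dict(np.load('w5.npz'))
p=np.array([(385,72),(270,85),(500,85),(600,130),(672,190),(705,240),(718,340),(700,420),(645,490),(585,530),(215,107),(60,240),(48,345),(70,420),(125,490),(185,532)])/[4.2,3.5]+[225,160]-.4
fitpts(f,p)
"
```

```text
c [0.528  0.0044 0.087 ] normal x,y [-0.123 -0.04 ] along bx -0.13 by -0.005 rms mm 0.18 sd [0.0001 0.0001 0.0005 0.0129 0.0091]
```

Call:
send_rows --increments '[[[0, 0, -0.6, 0], [0, 0, -1.5, 0], [0, 0, -1.5, 0], [0, 0, -1.5, 0]]]'

```text
t: 4.97
eef_pos: [0.5048, -0.0016, 0.104]
tool_rot: [[0.276, -0.961, 0.007], [-0.961, -0.276, 0.008], [-0.006, -0.009, -1.0]]
force: [1.0, 0.1, -0.1]
gripper_width: 0.0004
```

```bash
python3 -c "
from h import *
f=avg(4,'w6')
np.savez('w6.npz',**{k:np.array(v) for k,v in f.items()})
save('w6c',cv2.resize(f['pixels'][160:330,225:405],None,fx=4.2,fy=3.5,interpolation=cv2.INTER_CUBIC))
tocap(2,0,.098)
"
```

```text
F [ 0.09 -0.43 -0.15] sd [0.42 0.64 0.73] M [0.006 0.005 0.018] z 0.1032
t 5.17 pos [ 0.5041 -0.0016  0.1032] F [0.62 0.43 1.08] M [-0.001 -0.023 -0.051] cmd cm [ 0.02 -2.52  0.54] turn 0.01
```

View pics/w6c.png

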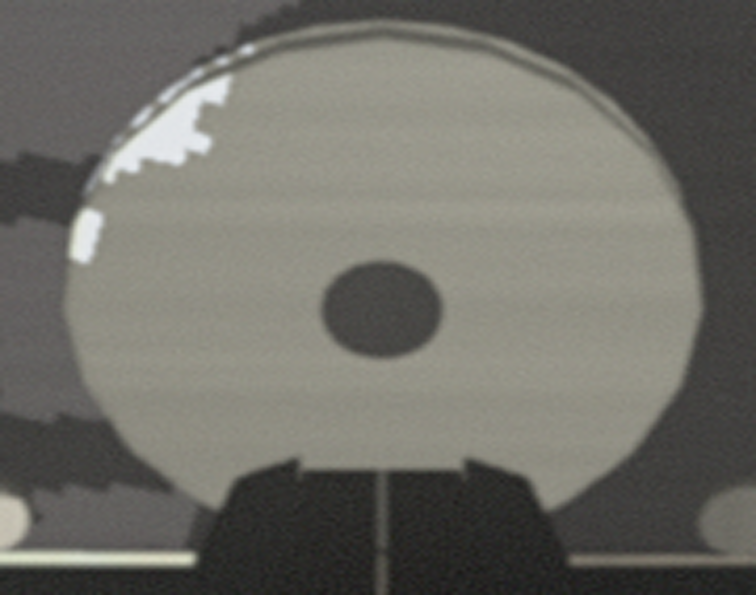

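```bash
python3 -c "
from h import *
f=dict(np.load('w6.npz'))
p=np.array([(382,39),(275,50),(485,50),(580,88),(645,150),(678,195),(692,235),(703,310),(685,385),(630,460),(555,508),(190,90),(90,190),(72,245),(65,310),(85,385),(135,455),(210,508)])/[4.2,3.5]+[225,160]-.4
fitpts(f,p)
"
```

```text
c [0.5294 0.005  0.0918] normal x,y [0.019 0.015] along bx 0.023 by 0.009 rms mm 0.18 sd [0.0001 0.0001 0.0004 0.0176 0.0166]
```

Cap 2 (near side, right) rocks: it fits as tilted about 0.13 rad when pressed and level when released. Next I press it at its centre.

Call:
send_rows --increments '[[[0, -1.3, 0, 0], [0, -2.5, 0, 0], [0, -2.5, 0, 0], [0, -2.5, 0, 0], [0, -2.5, 0.3, 0], [0, -2.5, 0.6, 0], [0, -2.5, 0.6, 0], [0, -2.5, 0.6, 0]]]'

```text
t: 5.83
eef_pos: [0.5274, 0.0051, 0.0971]
tool_rot: [[0.276, -0.961, 0.004], [-0.961, -0.276, 0.008], [-0.007, -0.006, -1.0]]
force: [-0.5, -0.2, -0.4]
gripper_width: 0.0005
```

```bash
python3 -c "
from h import *
avg(3,'w7')
tocap(2,0,.080)
"
```

```text
F [-0.2   0.4   0.06] sd [0.16 0.32 0.36] M [ 0.002 -0.003 -0.005] z 0.0974
t 5.98 pos [0.528  0.0052 0.0974] F [-0.27  0.84 -0.23] M [ 0.018  0.018 -0.012] cmd cm [ 0.02 -0.03  1.74] turn 0.01
```

Call:
send_rows --increments '[[[0, 0, 0.3, 0], [0, 0, 0.6, 0], [0, 0, 0.9, 0], [0, 0, 1.2, 0], [0, 0, 1.4, 0], [0, 0, 1.4, 0], [0, 0, 1.4, 0], [0, 0, 1.4, 0]]]'

```text
t: 6.65
eef_pos: [0.5283, 0.0053, 0.0837]
tool_rot: [[0.276, -0.961, 0.006], [-0.961, -0.276, 0.008], [-0.006, -0.008, -1.0]]
force: [-0.6, -0.6, 7.1]
gripper_width: 0.0006
```

```bash
python3 -c "
from h import *
avg(3,'w8')
tocap(2,0,.077)
"
```

```text
F [-0.74 -0.03  7.46] sd [0.41 0.41 0.99] M [-0.068  0.129  0.023] z 0.0838
t 6.8 pos [0.5284 0.0052 0.0838] F [-0.39 -0.    6.27] M [-0.056  0.113  0.021] cmd cm [0.01 0.01 0.68] turn 0.0
```

Call:
send_rows --increments '[[[0, 0, 0.2, 0], [0, 0, 0.4, 0], [0, 0, 0.5, 0], [0, 0, 0.6, 0], [0, 0, 0.7, 0], [0, 0, 0.7, 0], [0, 0, 0.7, 0]]]'

```text
t: 7.38
eef_pos: [0.5285, 0.0053, 0.0785]
tool_rot: [[0.276, -0.961, 0.007], [-0.961, -0.276, 0.008], [-0.006, -0.009, -1.0]]
force: [-3.4, 0.4, 22.1]
gripper_width: 0.0005
```

```bash
python3 -c "
from h import *
avg(3,'w9')
tocap(2,0,.073)
"
```

```text
F [-3.48 -0.29 22.62] sd [0.64 0.64 0.3 ] M [ 0.017  0.856 -0.008] z 0.0785
t 7.53 pos [0.5285 0.0053 0.0785] F [-4.34 -0.18 23.04] M [-0.008  0.837 -0.   ] cmd cm [0.01 0.02 0.55] turn 0.0
```

```bash
python3 -c "
from h import *
avg(3,'w10','scene')
f=manip.grab_frame('top');save('t10',f['pixels'])
a=cv2.imread('pics/w10.png')[150:280,240:400];save('w10c',cv2.resize(a,None,fx=4.5,fy=4.5))
"
```

```text
F [-3.46  0.27 22.2 ] sd [0.36 0.38 0.31] M [-0.032  0.843  0.022] z 0.0785
```

View pics/w10c.png

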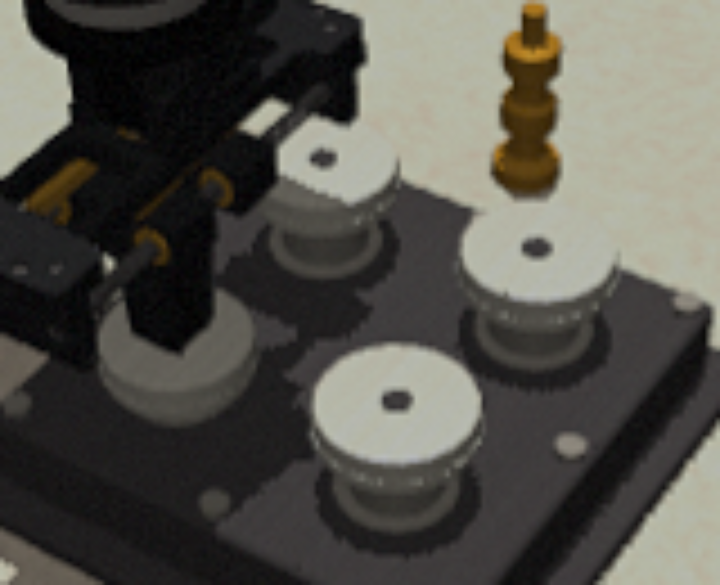

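View pics/w9.png

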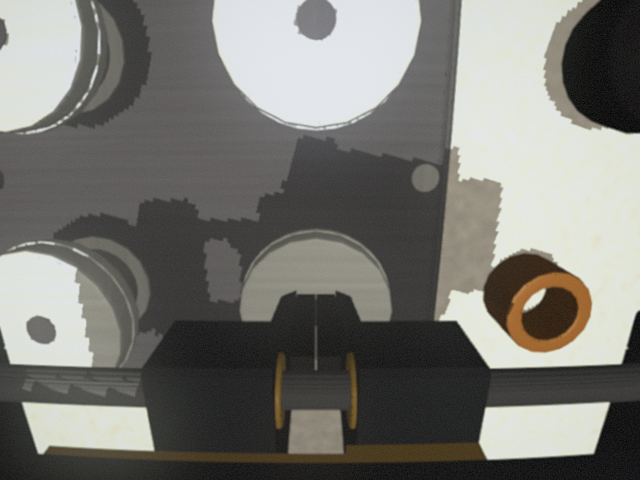

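Call:
send_rows --increments '[[[0, 0, 0.18, 0], [0, 0, 0.22, 0], [0, 0, 0.26, 0], [0, 0, 0.26, 0], [0, 0, 0.26, 0], [0, 0, 0.26, 0]]]'

```text
t: 8.23
eef_pos: [0.5285, 0.0053, 0.0784]
tool_rot: [[0.276, -0.961, 0.008], [-0.961, -0.275, 0.008], [-0.005, -0.01, -1.0]]
force: [-4.5, 1.0, 28.9]
gripper_width: 0.0007
```

```bash
python3 -c "
from h import *
avg(3)
"
```

```text
F [-4.820e+00  1.000e-02  2.977e+01] sd [0.47 0.4  0.1 ] M [0.026 1.219 0.038] z 0.0784
```

Call:
send_rows --increments '[[[0, 0, -0.6, 0], [0, 0, -1.2, 0], [0, 0, -2, 0], [0, 0.7, -2.5, 0], [0, 1.8, -2.5, 0], [0, 2.5, -2.5, 0], [0, 2.5, -2.5, 0], [0, 2.5, -2.5, 0]]]'

```text
t: 9.05
eef_pos: [0.5038, -0.002, 0.1029]
tool_rot: [[0.275, -0.961, 0.008], [-0.961, -0.275, 0.008], [-0.005, -0.009, -1.0]]
force: [0.6, 0.8, 0.1]
gripper_width: 0.0
```

```bash
python3 -c "
from h import *
f=avg(4,'w11')
np.savez('w11.npz',**{k:np.array(v) for k,v in f.items()})
save('w11c',cv2.resize(f['pixels'][160:330,225:405],None,fx=4.2,fy=3.5,interpolation=cv2.INTER_CUBIC))
tocap(2,-.025,.1032)
g=manip.grab_frame('scene')
a=cv2.imread('pics/scene0.png')[190:260,255:305];b=g['pixels'][190:260,255:305]
save('cmp4',cv2.resize(np.hstack([a,b]),None,fx=7,fy=7,interpolation=cv2.INTER_CUBIC))
"
```

```text
F [-0.01  0.42  0.14] sd [0.32 0.38 0.54] M [-0.006  0.014 -0.009] z 0.103
t 9.25 pos [ 0.5048 -0.0016  0.103 ] F [0.12 0.8  0.53] M [-0.005  0.03   0.016] cmd cm [-0.    0.05 -0.02] turn 0.01
```

View pics/w11c.png

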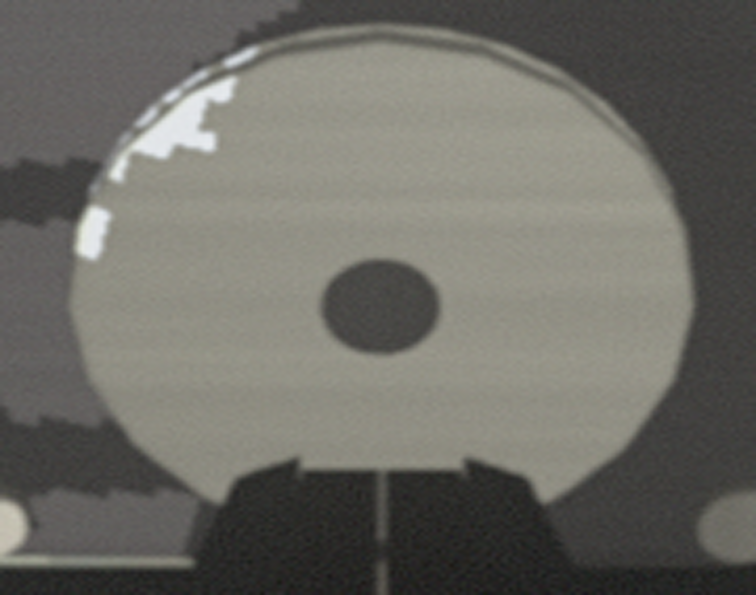

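View pics/cmp4.png

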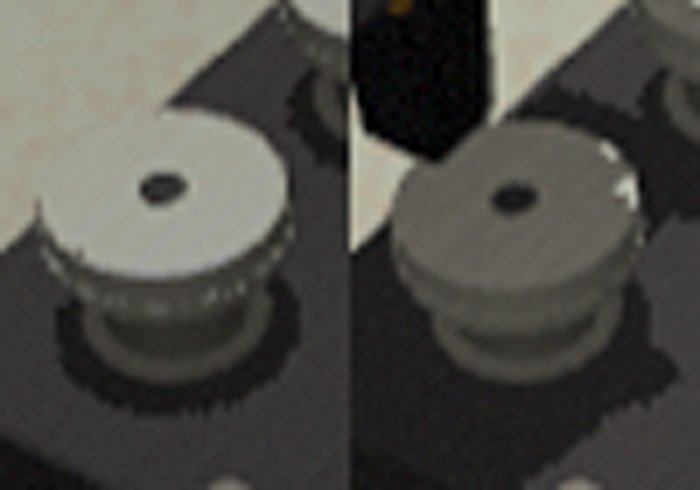

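Call:
send_rows --increments '[[[0, 0, 0.5, 0], [0, 0, 0.9, 0], [0, 0, 1.2, 0], [0, 0, 1.5, 0], [0, 0, 1.5, 0], [0, 0, 1.5, 0]]]'

```text
t: 9.8
eef_pos: [0.5048, -0.0015, 0.0879]
tool_rot: [[0.276, -0.961, 0.009], [-0.961, -0.276, 0.008], [-0.005, -0.01, -1.0]]
force: [-1.1, 0.9, 1.7]
gripper_width: 0.0004
```

```bash
python3 -c "
from h import *
f=avg(5,'w12')
np.savez('w12.npz',**{k:np.array(v) for k,v in f.items()})
save('w12c',cv2.resize(f['pixels'][160:330,225:405],None,fx=4.2,fy=3.5,interpolation=cv2.INTER_CUBIC))
"
```

```text
F [-0.78  0.09  2.15] sd [0.22 0.27 0.44] M [0.036 0.089 0.021] z 0.0882
```

View pics/w12c.png

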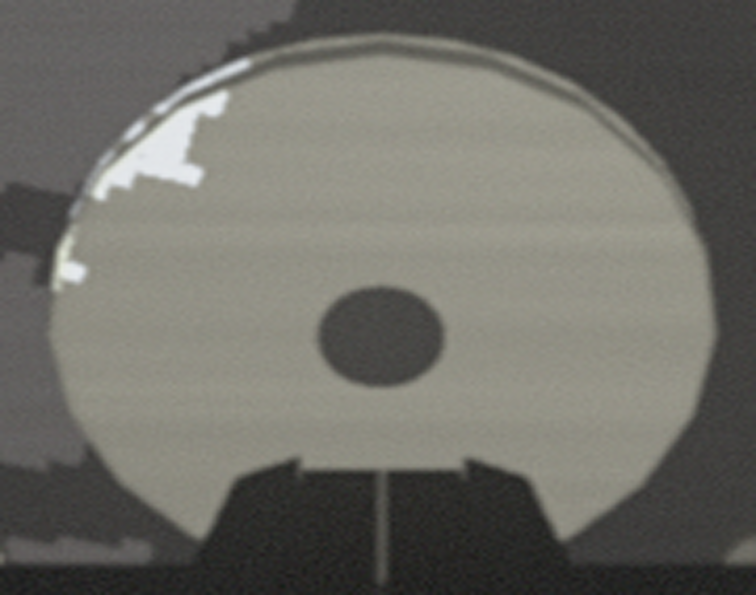

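```bash
python3 -c "
from h import *
f=dict(np.load('w12.npz'))
p=np.array([(382,54),(270,68),(495,68),(590,105),(660,170),(693,225),(707,265),(716,332),(697,410),(645,485),(568,540),(185,105),(75,215),(52,290),(50,335),(72,410),(125,485),(195,540)])/[4.2,3.5]+[225,160]-.4
fitpts(f,p)
f=dict(np.load('w11.npz'))
p=np.array([(382,40),(275,53),(485,51),(570,88),(640,150),(668,195),(683,235),(693,305),(677,378),(630,445),(545,502),(190,92),(97,190),(78,245),(70,305),(90,380),(135,448),(218,502)])/[4.2,3.5]+[225,160]-.4
fitpts(f,p)
"
```

```text
c [0.5293 0.0049 0.0841] normal x,y [0.026 0.009] along bx 0.027 by 0.001 rms mm 0.15 sd [0.0001 0.0001 0.0003 0.014  0.012 ]
c [0.5295 0.005  0.0874] normal x,y [0.039 0.004] along bx 0.039 by -0.007 rms mm 0.2 sd [0.0001 0.0001 0.0005 0.0249 0.0208]
```

Call:
send_rows --increments '[[[0, 0, -1, 0], [0, 0, -3, 0], [0, 0, -6, 0], [0, 0, -9, 0], [0, 0, -10, 0], [0, 0, -10, 0], [0, 0, -10, 0]]]'

```text
t: 10.63
eef_pos: [0.5041, -0.0023, 0.1889]
tool_rot: [[0.276, -0.961, 0.01], [-0.961, -0.276, 0.008], [-0.005, -0.012, -1.0]]
force: [0.4, -0.1, -1.1]
gripper_width: 0.0006
```

```bash
python3 -c "
from h import *
avg(4,'w13')
g=manip.grab_frame('scene');t=manip.grab_frame('top')
a=cv2.imread('pics/scene0.png')[130:350,200:470];b=g['pixels'][130:350,200:470]
save('fin',cv2.resize(np.vstack([np.hstack([a,b])]),None,fx=1.45,fy=1.45))
c=cv2.imread('pics/scene0.png')[165:285,245:395];d=g['pixels'][165:285,245:395]
save('fin2',cv2.resize(np.hstack([c,d]),None,fx=2.6,fy=2.6,interpolation=cv2.INTER_CUBIC))
to(0,0,0)
"
```

```text
F [-0.16  0.11  0.1 ] sd [0.13 0.4  0.41] M [0.009 0.026 0.011] z 0.1871
t 10.93 pos [ 0.5033 -0.0023  0.1873] F [0.06 0.01 0.34] M [-0.009 -0.004 -0.006] cmd cm [-13.99  48.48  18.38] turn 0.01
```

View pics/fin.png

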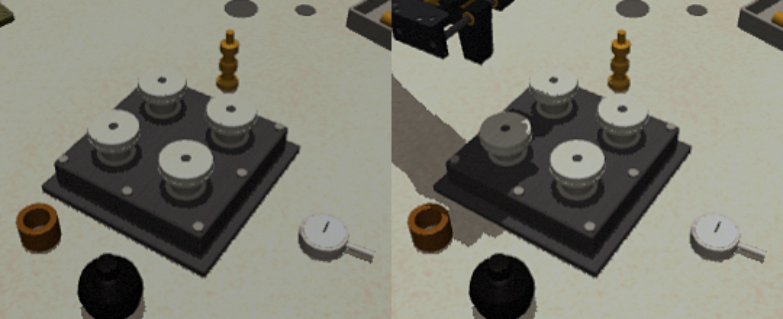

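The final picture shows the pressed cap level and slightly lower than at the start. The hole of the left cap is about 1.5 px lower. The other caps and the spare parts have not moved, and nothing touches the arm.

```bash
python3 -c "
from station import manip
print(manip.close_job())"
```

```text
the job is handed in; nothing more can be done
None
```

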